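Ready the bead mill: cup on its rest, drive gear pressed home

TASK

Get the toy bead mill ready: first take the single tin cup, hold it and push it straight down on the mill's sprung cup rest until the rest bottoms out (that frees the outlet flap), then let go so that the cup is left standing upright in the middle of the risen rest. After that lift the wooden drive gear out of its stand by its bar handle, turn it until its cross-shaped stem fits the cross-shaped socket on top of the mill, slide it fully home against the spring, and finish while still holding it pressed fully home: do not let go. Leave the abacus, the duck, the glass jar and the stack of cups where they are.

Things in the scene. Friction and masses are not known exactly. Their poses are not given: they have to be found in the camera images.
- cup: the single loose tin cup, silver, round and open at the top, 52 mm wide at the foot and 54 mm at the rim, 44 mm tall, 3 mm wall, about 90 g; it stands upright by itself on the ledge. Origin: centre of its underside, z up
- mill: toy bead mill, fixed: brown wooden box, top 70 mm high, its own y from -70 to 70 mm, x from -55 to 105 mm; low open bead hopper on the far (+x) part of the top (rim 94 mm high, x 47 to 103 mm). An 8 mm thick plate, 100 mm wide, runs out from its -y side to y = -190 mm and carries the sprung cup rest. Origin: on the ledge under the axis of the socket collar, z up
- pad_seat (a point): centre of the top of the cup rest when up, 16 mm above the ledge, 130 mm from the mill's origin along its -y, 60 mm from the mill box's side. The rest is a round dark rubber pad, 68 mm across, 8 mm proud of its plate. This point is fixed to the mill (same axes, z up) and does not sink with the pad
- pad (a joint): how far the cup rest is pushed down, in m: 0 up, 0.008 bottomed out (its top then flush with the plate). Sprung: about 3 N to start, 8 N at the bottom; it rises again and carries the empty cup
- gear: loose wooden drive gear, about 120 g, upright in its stand. Origin: centre of the stem's foot, z up. From there: 0-26 mm cross-shaped stem, two ribs 30 mm long, 9 mm thick, lower edges rounded, along the gear's x and y; 26-40 mm toothed disc, 76 mm over the ten teeth; 40-76 mm upright bar handle, 44 mm long along x, 14 mm thick along y (grip across y). Fits the socket at every quarter turn
- stand: dark wooden ring, fixed, 62 mm outside, 44 mm hole, 32 mm tall, in which the gear waits with its disc on the rim (stem foot 6 mm above the ledge). Origin: centre of its underside
- hub_mouth (a point): centre of the socket's mouth, 100 mm above the ledge, on a square pale wooden collar (46 mm wide, 30 mm above the mill's top). Cross-shaped socket: slots 12 mm wide, 33 mm long along this point's x and y (z up); the stem goes in 26 mm, until the disc lies on the collar. The collar turns about its upright axis with stiff friction (0.12 N m) and stays put; this point turns with it
- plunger (a joint): how far the sprung plunger inside the socket is pushed down, in m: 0 up, its top 14 mm below the mouth; 0.012 when the gear is fully home with its disc on the collar. Sprung: about 2 N to start, 9 N at home, so it lifts the gear 12 mm when the gear is let go
- cup_stack: bystander: stack of nested tin cups, 72 mm tall, 57 mm wide. Origin: centre of its underside
- duck: bystander: yellow rubber duck, about 90 mm long and 84 mm tall. Origin: centre of its underside
- jar: bystander: pale glass jar with a metal lid, 72 mm wide, 95 mm tall. Origin: centre of its underside
- abacus: bystander: brown wooden abacus, 220 mm long along its y, 60 mm deep, 120 mm tall. Origin: centre of its underside
There are look-alikes about, which are no part of the job. Leave any blue look-alike of the gear alone. What is shaped like the cup but green is not meant.

How it is judged:
On the way, in this order (a step that is already met when the one before it is completed fails the run):
1. the held cup pushes the cup rest down until it bottoms out (horizontal distance between cup and pad_seat below 0.015 m and angle between cup's own z axis and vertical below 0.12 rad and z of cup in the frame of pad_seat between -0.0105 and -0.006 m and value of joint pad above 0.007 m and contact force between cup and the fingers above 1 N), for 0.1 s.
2. the cup stands let go on the risen rest (horizontal distance between cup and pad_seat below 0.015 m and angle between cup's own z axis and vertical below 0.12 rad and z of cup in the frame of pad_seat between -0.003 and 0.004 m and value of joint pad below 0.0025 m and contact force between cup and the fingers below 0.1 N), for 0.3 s.
3. the gear's stem is meshed in the socket (horizontal distance between gear and hub_mouth below 0.005 m and angle between gear's own z axis and vertical below 0.1 rad and z of gear in the frame of hub_mouth below -0.008 m), for 0.1 s.
At the end, for the whole second after the job is handed in: Cup upright (0.12 rad), untouched, on the risen rest within 15 mm of its middle; gear upright (0.1 rad) in the socket within 5 mm of its axis, disc within 2 mm of the collar, plunger down at least 9.5 mm, fingers still pressing the gear (over 3 N), all still (all of step 2 and horizontal distance between gear and hub_mouth below 0.005 m and angle between gear's own z axis and vertical below 0.1 rad and z of gear in the frame of hub_mouth below -0.024 m and value of joint plunger above 0.0095 m and contact force between gear and the fingers above 3 N and linear speed of each of gear, cup below 0.03 m/s); the arm keeps its last pose, push and grip.
It fails at once if the abacus is shifted by more than 30 mm (distance of abacus from where it was at the start of the episode above 0.03 m).
It fails at once if the duck is shifted by more than 30 mm (distance of duck from where it was at the start of the episode above 0.03 m).
It fails at once if the jar is shifted by more than 30 mm (distance of jar from where it was at the start of the episode above 0.03 m).
It fails at once if the cup stack is shifted by more than 30 mm (distance of cup_stack from where it was at the start of the episode above 0.03 m).
It also fails if it takes over 64 s, if anything falls off the work surface, if the arm or the gripper's body presses on something with over 40 N, if the wrist force passes 120 N, or if a joint passes its speed limit or range.

ROBOT

A 7-joint arm with a two-finger parallel gripper is mounted at the origin on the work surface. World frame = base frame: x ahead of the robot, y to its left, z up, the work surface at z = 0. Lengths are in m, angles in rad, forces in N, time in s.
With the tool pointing down it reaches from about 0.35 to 0.775 m from the base axis. Payload 3.1 kg.
Tool frame: the origin (TCP) lies between the finger pads; the fingertips stand 19 mm ahead of it and the grasp point (between the pads) is the TCP; x points along the fingers, y is the direction in which the jaws open and shut, and the axes are right-handed (so a half turn about x gives the same grasp; the last joint's range is limited). The gripper opens to 85 mm and grips with 20 to 120 N. Pads are 22 mm wide; open, the fingers measure 114 mm over their backs; the gripper's body (76 mm by 85 mm) begins 54 mm behind the grasp point. The pads swing forward as they close: fully open they stand 13 mm farther back than shut.
Start: joints at [1.261, 0.311, 0.014, 1.512, -0.004, 1.319, -0.027], TCP at [0.146, -0.53, 0.25] pointing down, gripper open.
Joint ranges: [-2.7, 2.7], [-0.3, 1.91], [-1.27, 1.3], [0.12, 2.57], [-1.44, 4.58], [0.2, 2.03], [-3.05, 3.05]. Speed limits (rad/s): [2.79, 2.79, 3.14, 3.14, 3.14, 3.14, 3.14].

INTERFACE

Orientations are given as a unit quaternion [w, x, y, z].
In Python, from rig import robot gives the robot as it stands.
- The arm moves only by the tool play_rows, never from a script. Its argument "plan" is a list of rows, each an object of numbers: "tx", "ty", "tz": the shift along the tool's x, y, z in mm; "rx", "ry", "rz": the turn, a rotation vector about the tool's x, y, z in rad; "grip": the closure, from 0 (fully open) to 1 (shut). In form: [{"tx": .., "ty": .., "tz": .., "rx": .., "ry": .., "rz": .., "grip": ..}, ...]. A call has 1 to 12 rows; each row shifts and turns the commanded pose from where the row before left it, along the tool's axes as they then stand; what a row does not reach is not made up. A row lasts 1/8 s, in which the tool goes at most 62.5 mm and 10.7 degrees, less where a joint would pass 70% of its speed; a pose out of reach is approached as far as the arm can. A call with a gripper value outside its range is refused whole. The fingers move at their own pace and stop on an object; the grip force is fixed at half the most. Time passes only in rows, so rows that do not move let the fingers close. It gives the time, the measured TCP pose, the force and the opening at its end, in the units of the state.
- robot.sense(): the state, without advancing time (a new reading comes with each control period).
- robot.camera(name): name is "scene" or "top"; returns a dict with "img" (420x560x3 uint8, blue, green, red), "vertical_fov" (degrees; the focal length in pixels is half the picture's height over the tangent of half this angle, whatever the lens; pixels are square), "cx", "cy" (the principal point, pixels), "xyz" and "orientation" of the camera in the world. Camera axes: x right, y up, looking along -z (the intrinsics and any distortion apply to the point x, -y, -z); pixel columns grow to the right and rows downward; lengths in m; the calibration is good to about 2 mm. A picture is of the moment at which its call begins. There is no depth.
- robot.hand_in(): hands the job in, once; it reports no verdict.
The state is a dict: "clock": time; "joints": joint angles; "joint_vel": joint speeds; "effort": joint torques, N m; "tool_pos": TCP position; "tcp_rot": TCP orientation; "wrist_force": force on the tool from outside, world axes, zero at the start; "ft_torque": the same for the moment, N m; "width": finger opening in m.
Only numpy, scipy, OpenCV 4.12 (cv2) and the standard library are available. Lean on these libraries where they do the work, as an engineer would, in place of code of your own. Each camera call takes 0.05 s, during which the arm holds its last target.

## Working session

There is one attempt and no reset: what is moved stays moved. The work goes in short steps, Python scripts to look and compute and a tool call to move; the robot and the scene stay as the last step left them, time stands still between calls to the robot, and variables do not carry over. Pictures are saved under pics/ and viewed, and the job is handed in when it is done.

Besides the shell and the picture viewer there is one more tool, called in YAML: its name, and indented under it one key for each argument. play_rows: Moves the arm, as the interface text tells. Its arguments: {"type":"object","properties":{"plan":{"type":"array","items":{"type":"object","properties":{"tx":{"type":"number"},"ty":{"type":"number"},"tz":{"type":"number"},"rx":{"type":"number"},"ry":{"type":"number"},"rz":{"type":"number"},"grip":{"type":"number"}}}}},"required":["plan"]}

```bash
ls; mkdir -p pics; python3 - <<'E'
from rig import robot
import cv2
print(robot.sense())
for n in("scene","top"):
    c=robot.camera(n); cv2.imwrite(f"pics/{n}0.png",c["img"]); print(n,{k:v for k,v in c.items() if k!="img"})
E
```

```text
pics
{'clock': 0.0, 'joints': array([ 1.26129006,  0.31173675,  0.0139999 ,  1.51306166, -0.00439569,
        1.31915581, -0.0272101 ]), 'joint_vel': array([ 0.00141939,  0.00070246, -0.0007547 ,  0.00229314, -0.00029657,
        0.00214089,  0.00169435]), 'effort': array([-2.04445614e-04, -3.79913878e+01,  1.45872915e-01, -2.30590618e+01,
        1.22345463e-02,  1.35538491e-02,  1.44656980e-05]), 'tool_pos': array([ 0.14536935, -0.52974431,  0.24921307]), 'tcp_rot': array([-0.09361107, -0.70062784, -0.09523324,  0.70091956]), 'wrist_force': array([ 0.82116019,  0.40968003, -0.46165682]), 'ft_torque': array([0.01433875, 0.02512326, 0.00602204]), 'width': 0.08554223063870603}
scene {'vertical_fov': 51.559423684297556, 'cx': 274.72118230331955, 'cy': 204.10035132068947, 'xyz': array([1.42590698, 0.18453293, 0.82107153]), 'orientation': array([0.55494904, 0.25951705, 0.328849  , 0.71870773])}
top {'vertical_fov': 52.4605770161869, 'cx': 283.30913791394136, 'cy': 210.82652820679556, 'xyz': array([4.13655142e-01, 7.71574534e-04, 1.14666269e+00]), 'orientation': array([ 0.71224208,  0.04580183, -0.05607309, -0.69818996])}
```

View pics/scene0.png

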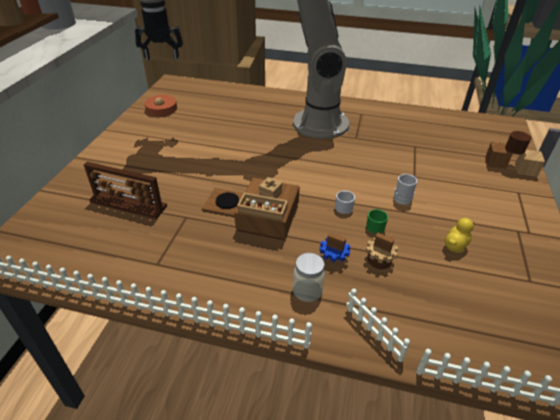

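View pics/top0.png

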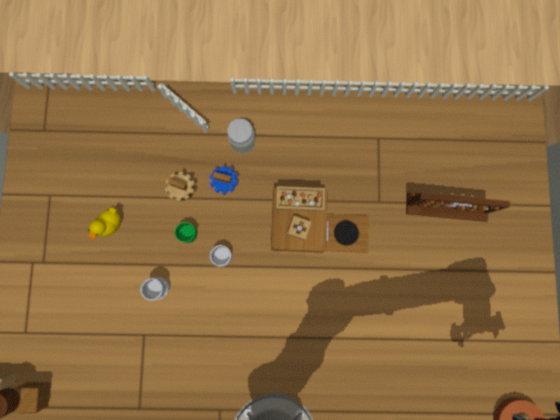

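The scene view shows the silver cup at (344,202), a green cup at (377,222) and the stack at (405,190). The wooden gear is at (381,250), the blue one at (335,248), the mill at (268,208) and the pad at (228,200). In the top view the cup is at (220,256), the wooden gear at (180,186), the collar at (300,227) and the pad at (346,233).

```bash
cat > h.py <<'E'
import numpy as np, cv2
from scipy.spatial.transform import Rotation as R
from rig import robot
def cam(n):
    c=robot.camera(n); q=c["orientation"]; c["R"]=R.from_quat([q[1],q[2],q[3],q[0]]).as_matrix()
    c["f"]=210/np.tan(np.radians(c["vertical_fov"]/2)); return c
def proj(c,p):
    v=c["R"].T@(np.array(p)-c["xyz"]); return c["cx"]+c["f"]*v[0]/-v[2], c["cy"]+c["f"]*(-v[1])/-v[2]
def ray(c,u,v):
    d=c["R"]@np.array([(u-c["cx"])/c["f"],-(v-c["cy"])/c["f"],-1]); return c["xyz"],d
def onz(c,u,v,z):
    o,d=ray(c,u,v); return o+d*(z-o[2])/d[2]
def tri(c1,p1,c2,p2):
    o1,d1=ray(c1,*p1);o2,d2=ray(c2,*p2);d1=d1/np.linalg.norm(d1);d2=d2/np.linalg.norm(d2)
    t=np.linalg.lstsq(np.c_[d1,-d2],o2-o1,rcond=None)[0]
    a=o1+t[0]*d1;b=o2+t[1]*d2; return (a+b)/2,np.linalg.norm(a-b)
def crop(img,x0,y0,x1,y1,s): return cv2.resize(img[y0:y1,x0:x1],None,fx=s,fy=s,interpolation=cv2.INTER_CUBIC)
E
python3 - <<'E'
from h import *
np.set_printoptions(precision=4,suppress=True)
t=cam("top");s=cam("scene")
print("base",proj(t,[0,0,0]),proj(s,[0,0,0]),"tcp",proj(t,[.146,-.53,.25]),proj(s,[.146,-.53,.25]))
for n,a,b in [("cup rim",(220,251),(344,196)),("pad",(346,233),(228,200)),("collar",(300,227),(270,186)),("gear",(179,184),(383,243)),("jar",(239,130),(309,265))]:
    print(n,tri(t,a,s,b),onz(t,*a,0.05))
cv2.imwrite("pics/topz.png",crop(t["img"],130,160,380,300,3.1))
cv2.imwrite("pics/scz.png",crop(s["img"],190,160,440,310,3.1))
E
```

```text
base (np.float64(273.30068786839195), np.float64(438.326091958147)) (np.float64(320.43951907112165), np.float64(123.43996068829978)) tcp (np.float64(537.9856718938186), np.float64(412.3559583108303)) (np.float64(161.34286038593856), np.float64(57.493195276497545))
cup rim (array([0.4659, 0.145 , 0.0509]), np.float64(0.0024419179691498654)) [0.4658 0.1464 0.05  ]
pad (array([ 0.522 , -0.1823,  0.011 ]), np.float64(0.0018860793818043851)) [ 0.5185 -0.1769  0.05  ]
collar (array([ 0.527 , -0.0548,  0.0921]), np.float64(0.0013082106281842643)) [ 0.5317 -0.0577  0.05  ]
gear (array([0.6358, 0.2591, 0.0612]), np.float64(0.0028953809369919176)) [0.6382 0.2603 0.05  ]
jar (array([0.7756, 0.1035, 0.0885]), np.float64(0.0026831688735832844)) [0.7885 0.1087 0.05  ]
```

View pics/topz.png

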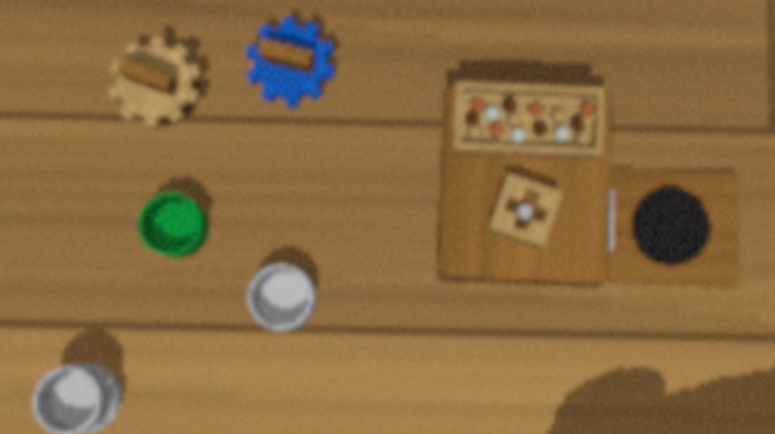

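View pics/scz.png

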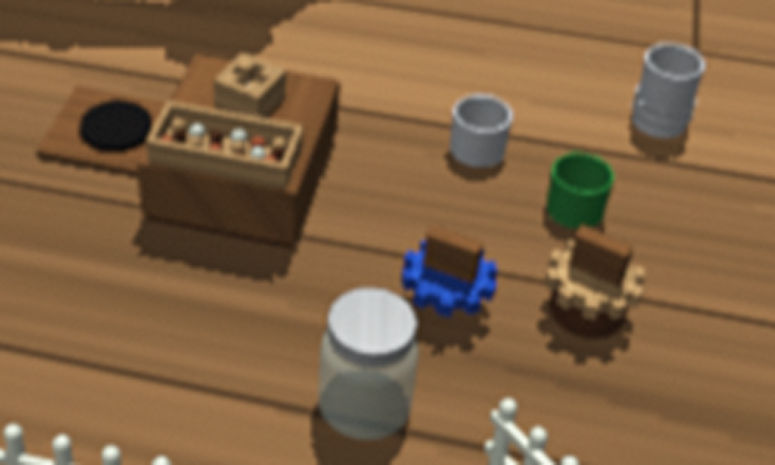

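The cup meant is the plain silver one at top (220,256): it is the single loose tin cup. The green one at (186,232) and the taller stack at (153,289) are not. The gear meant is the pale wooden one at (180,186), not the blue one at (224,180). The collar is yawed. Next I measure with masks.

```bash
python3 - <<'E'
from h import *
np.set_printoptions(precision=4,suppress=True)
t=cam("top");s=cam("scene")
def hsv(c): return cv2.cvtColor(c["img"],cv2.COLOR_BGR2HSV)
def big(m,box):
    z=np.zeros_like(m);x0,y0,x1,y1=box;z[y0:y1,x0:x1]=m[y0:y1,x0:x1]
    cs,_=cv2.findContours(z,cv2.RETR_EXTERNAL,cv2.CHAIN_APPROX_NONE);return max(cs,key=cv2.contourArea)
H=hsv(t);Hs=hsv(s)
# pad
for nm,c,h,b in(("top",t,H,(325,215,368,252)),("scene",s,Hs,(205,185,245,215))):
    k=big(((h[...,2]<45)*255).astype(np.uint8),b); e=cv2.fitEllipse(k)
    o=onz(c,*e[0],.016); w=[onz(c,*p[0],.016) for p in k]; print("pad",nm,e,o,np.ptp(w,axis=0))
# cup
for nm,c,h,b in(("top",t,H,(203,238,240,272)),("scene",s,Hs,(328,185,362,220))):
    k=big(((h[...,1]<60)*255).astype(np.uint8),b); e=cv2.fitEllipse(k);x=cv2.boundingRect(k)
    w=np.array([onz(c,*p[0],.044) for p in k]);print("cup",nm,e,x,onz(c,*e[0],.044),w.min(0),w.max(0))
cv2.imwrite("pics/a.png",np.hstack([crop(t["img"],200,235,245,280,8),crop(t["img"],275,205,325,250,8)]))
cv2.imwrite("pics/b.png",np.hstack([crop(t["img"],155,160,205,210,8),crop(s["img"],355,225,405,275,8)]))
E
```

```text
pad top ((345.8851013183594, 232.4656219482422), (21.594532012939453, 22.302228927612305), 137.79275512695312) [ 0.5232 -0.1822  0.016 ] [0.0592 0.0588 0.    ]
pad scene ((226.83802795410156, 200.4777069091797), (14.9930419921875, 21.27457618713379), 82.8145523071289) [ 0.5305 -0.1816  0.016 ] [0.0695 0.0619 0.    ]
cup top ((220.38441467285156, 255.36695861816406), (21.308971405029297, 21.807905197143555), 18.142486572265625) (210, 244, 22, 23) [0.4549 0.1457 0.044 ] [0.4277 0.1183 0.044 ] [0.4841 0.1727 0.044 ]
cup scene ((344.41888427734375, 201.57325744628906), (19.1107177734375, 24.224742889404297), 9.865439414978027) (335, 190, 21, 24) [0.4817 0.1478 0.044 ] [0.4291 0.1203 0.044 ] [0.5319 0.174  0.044 ]
```

View pics/a.png

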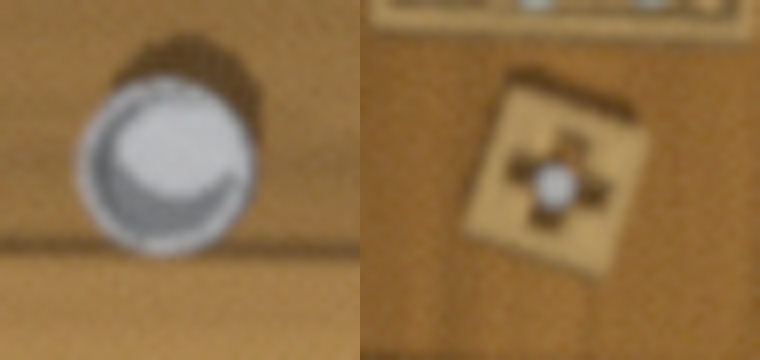

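View pics/b.png

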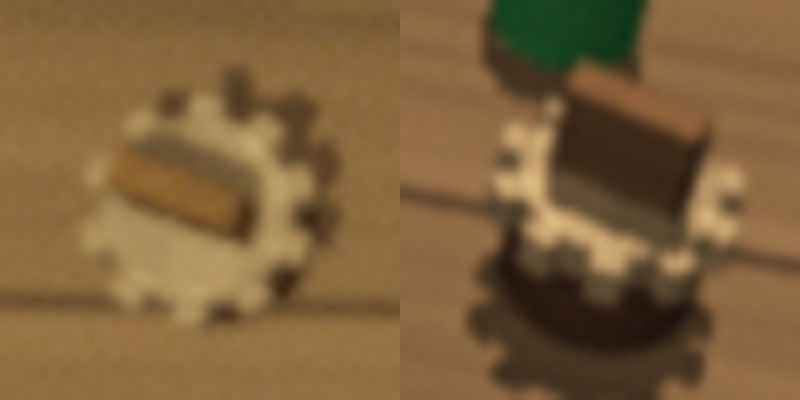

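```bash
python3 - <<'E'
from h import *
np.set_printoptions(precision=4,suppress=True)
t=cam("top");s=cam("scene")
def A(x,y,x0,y0,k): return ((x+.5)/k+x0-.5,(y+.5)/k+y0-.5)
print("collar top corners")
C=[A(x-360,y,275,205,8) for x,y in((510,82),(650,122),(606,280),(460,235))]
W=np.array([onz(t,*c,.1) for c in C]);print(W,W.mean(0),np.linalg.norm(np.roll(W,1,0)-W,axis=1))
d=np.diff(np.r_[W,W[:1]],axis=0);print("ang mod90",[np.degrees(np.arctan2(v[1],v[0]))%90 for v in d])
S=[A(x,y,190,160,3.1) for x,y in((244,53),(286,68),(256,93),(214,76))]
V=np.array([onz(s,*c,.1) for c in S]);print(V,V.mean(0),np.linalg.norm(np.roll(V,1,0)-V,axis=1))
cs=np.mean(S,0);ct=np.mean(C,0);print("tri",tri(t,ct,s,cs))
print("handle top")
C=[A(x,y,155,160,8) for x,y in((118,146),(255,196),(240,243),(104,190))]
W=np.array([onz(t,*c,.082) for c in C]);print(W,W.mean(0),np.linalg.norm(np.roll(W,1,0)-W,axis=1))
d=np.diff(np.r_[W,W[:1]],axis=0);print([np.degrees(np.arctan2(v[1],v[0])) for v in d])
S=[A(x-400,y,355,225,8) for x,y in((580,60),(710,122),(700,148),(565,82))]
V=np.array([onz(s,*c,.082) for c in S]);print(V,V.mean(0),np.linalg.norm(np.roll(V,1,0)-V,axis=1))
d=np.diff(np.r_[V,V[:1]],axis=0);print([np.degrees(np.arctan2(v[1],v[0])) for v in d])
print("tri",tri(t,np.mean(C,0),s,np.mean(S,0)))
# gear disc by pale mask top
H=cv2.cvtColor(t["img"],cv2.COLOR_BGR2HSV);print("disc",onz(t,*A(200,202,155,160,8),.046))
# mill box plate/edges: plate corners in top
for x,y in((610,165),(740,170),(738,287),(607,282)): print("plate",onz(t,*A(x,y,130,160,3.1),.008))
for x,y in((440,280),(602,285),(610,80),(447,75)): print("box",onz(t,*A(x,y,130,160,3.1),.07))
q=robot.sense()["tcp_rot"];print(R.from_quat([q[1],q[2],q[3],q[0]]).as_matrix())
E
```

```text
collar top corners
[[ 0.5563 -0.038   0.1   ]
 [ 0.5447 -0.0816  0.1   ]
 [ 0.4955 -0.0685  0.1   ]
 [ 0.5085 -0.0234  0.1   ]] [ 0.5263 -0.0529  0.1   ] [0.05   0.0451 0.0509 0.047 ]
ang mod90 [np.float64(75.09986584715733), np.float64(75.12193098558578), np.float64(73.97698304486784), np.float64(72.96009137710617)]
[[ 0.498  -0.0665  0.1   ]
 [ 0.5095 -0.0252  0.1   ]
 [ 0.5504 -0.0417  0.1   ]
 [ 0.5369 -0.0831  0.1   ]] [ 0.5237 -0.0541  0.1   ] [0.0423 0.0429 0.0441 0.0435]
tri (array([ 0.5261, -0.0531,  0.1017]), np.float64(0.0007549330424597486))
handle top
[[0.6471 0.2781 0.082 ]
 [0.6319 0.2339 0.082 ]
 [0.6166 0.2378 0.082 ]
 [0.6327 0.2817 0.082 ]] [0.6321 0.2579 0.082 ] [0.0148 0.0467 0.0158 0.0467]
[np.float64(-109.01059728495514), np.float64(165.4824390996948), np.float64(69.78251699959485), np.float64(-14.115799700299547)]
[[0.6228 0.2419 0.082 ]
 [0.6397 0.2817 0.082 ]
 [0.6516 0.2793 0.082 ]
 [0.6336 0.2383 0.082 ]] [0.6369 0.2603 0.082 ] [0.0115 0.0432 0.0121 0.0448]
[np.float64(66.91099961926142), np.float64(-11.238146456663484), np.float64(-113.59450710277211), np.float64(161.28800488899108)]
tri (array([0.6329, 0.2599, 0.0778]), np.float64(0.0020442930836298326))
disc [0.6368 0.2596 0.046 ]
plate [ 0.576  -0.1309  0.008 ]
plate [ 0.574  -0.2445  0.008 ]
plate [ 0.4722 -0.2418  0.008 ]
plate [ 0.4743 -0.1287  0.008 ]
box [0.4699 0.0142 0.07  ]
box [ 0.4684 -0.1176  0.07  ]
box [ 0.6386 -0.1234  0.07  ]
box [0.6398 0.0122 0.07  ]
[[-0.0001  0.2646 -0.9644]
 [ 0.0002 -0.9644 -0.2646]
 [-1.     -0.0002  0.    ]]
```

play_rows:
  plan:
    - {"rx":-0.163,"grip":0}
    - {"rx":-0.163,"grip":0}
    - {"rx":-0.163,"grip":0}
    - {"rx":-0.163,"grip":0}
    - {"rx":-0.163,"grip":0}
    - {"rx":-0.163,"grip":0}
    - {"rx":-0.163,"grip":0}
    - {"rx":-0.163,"grip":0}
    - {"grip":0}

```text
invalid input at $.plan[0]: expected keys tx, ty, tz, rx, ry, rz, grip
```

play_rows:
  plan:
    - {"tx":0,"ty":0,"tz":0,"rx":-0.163,"ry":0,"rz":0,"grip":0}
    - {"tx":0,"ty":0,"tz":0,"rx":-0.163,"ry":0,"rz":0,"grip":0}
    - {"tx":0,"ty":0,"tz":0,"rx":-0.163,"ry":0,"rz":0,"grip":0}
    - {"tx":0,"ty":0,"tz":0,"rx":-0.163,"ry":0,"rz":0,"grip":0}
    - {"tx":0,"ty":0,"tz":0,"rx":-0.163,"ry":0,"rz":0,"grip":0}
    - {"tx":0,"ty":0,"tz":0,"rx":-0.163,"ry":0,"rz":0,"grip":0}
    - {"tx":0,"ty":0,"tz":0,"rx":-0.163,"ry":0,"rz":0,"grip":0}
    - {"tx":0,"ty":0,"tz":0,"rx":-0.163,"ry":0,"rz":0,"grip":0}
    - {"tx":0,"ty":40,"tz":0,"rx":0,"ry":0,"rz":0,"grip":0}
    - {"tx":0,"ty":50,"tz":0,"rx":0,"ry":0,"rz":0,"grip":0}
    - {"tx":0,"ty":50,"tz":0,"rx":0,"ry":0,"rz":0,"grip":0}
    - {"tx":0,"ty":50,"tz":0,"rx":0,"ry":0,"rz":0,"grip":0}

```text
clock: 1.9
tool_pos: [0.3369, -0.5303, 0.2504]
tcp_rot: [0.5, 0.5, 0.5, -0.5]
wrist_force: [0.2, -1.2, -0.2]
width: 0.0854
```

play_rows:
  plan:
    - {"tx":0,"ty":20,"tz":-30,"rx":0,"ry":0,"rz":0,"grip":0}
    - {"tx":0,"ty":20,"tz":-50,"rx":0,"ry":0,"rz":0,"grip":0}
    - {"tx":0,"ty":20,"tz":-55,"rx":0,"ry":0,"rz":0,"grip":0}
    - {"tx":0,"ty":20,"tz":-55,"rx":0,"ry":0,"rz":0,"grip":0}
    - {"tx":0,"ty":20,"tz":-55,"rx":0,"ry":0,"rz":0,"grip":0}
    - {"tx":0,"ty":19,"tz":-55,"rx":0,"ry":0,"rz":0,"grip":0}
    - {"tx":0,"ty":0,"tz":-55,"rx":0,"ry":0,"rz":0,"grip":0}
    - {"tx":0,"ty":0,"tz":-55,"rx":0,"ry":0,"rz":0,"grip":0}
    - {"tx":0,"ty":0,"tz":-55,"rx":0,"ry":0,"rz":0,"grip":0}
    - {"tx":0,"ty":0,"tz":-55,"rx":0,"ry":0,"rz":0,"grip":0}
    - {"tx":0,"ty":0,"tz":-55,"rx":0,"ry":0,"rz":0,"grip":0}
    - {"tx":0,"ty":0,"tz":-52,"rx":0,"ry":0,"rz":0,"grip":0}

```text
clock: 3.4
tool_pos: [0.4537, 0.0987, 0.2506]
tcp_rot: [0.501, 0.5, 0.5, -0.5]
wrist_force: [1.1, -0.1, 0.3]
width: 0.085
```

play_rows:
  plan:
    - {"tx":40,"ty":0,"tz":-50,"rx":0,"ry":0,"rz":0,"grip":0}
    - {"tx":50,"ty":0,"tz":0,"rx":0,"ry":0,"rz":0,"grip":0}
    - {"tx":50,"ty":0,"tz":0,"rx":0,"ry":0,"rz":0,"grip":0}
    - {"tx":0,"ty":0,"tz":0,"rx":0,"ry":0,"rz":0,"grip":0}

```text
clock: 3.9
tool_pos: [0.4505, 0.1443, 0.1081]
tcp_rot: [-0.499, -0.497, -0.502, 0.502]
wrist_force: [0.4, -0.1, 0.1]
width: 0.0857
```

```bash
python3 - <<'E'
from h import *
np.set_printoptions(precision=4,suppress=True)
t=cam("top");s=cam("scene");print(robot.sense()["tool_pos"],robot.sense()["joints"])
p=robot.sense()["tool_pos"]
for c,n in((t,"t"),(s,"s")):
    u,v=[int(round(a)) for a in proj(c,p+[0,0,-.019])];print(n,u,v)
    cv2.imwrite(f"pics/c{n}.png",crop(c["img"],u-45,v-45,u+45,v+45,6))
E
cd pics; python3 -c "
import cv2,numpy as np;cv2.imwrite('c1.png',cv2.resize(np.hstack([cv2.imread('ct.png'),cv2.imread('cs.png')]),(800,400)))"
```

```text
[0.4546 0.1461 0.1124] [ 0.1694  0.3644 -0.6379  1.8813  0.2588  0.9773 -0.5822]
t 218 255
s 347 182
```

View pics/c1.png

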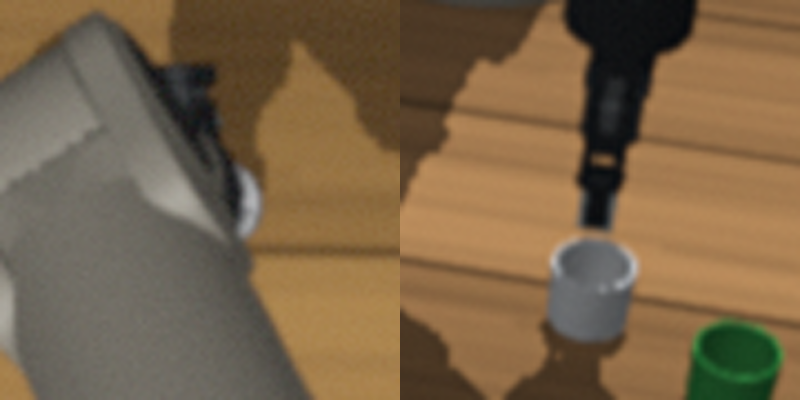

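The scene crop shows the fingers straddling the cup: finger centre column about 597, cup 593 in the crop. They are centred to within about 2 mm, so I descend.

play_rows:
  plan:
    - {"tx":30,"ty":0,"tz":0,"rx":0,"ry":0,"rz":0,"grip":0}
    - {"tx":30,"ty":0,"tz":0,"rx":0,"ry":0,"rz":0,"grip":0}
    - {"tx":20,"ty":1,"tz":0,"rx":0,"ry":0,"rz":0,"grip":0}
    - {"tx":0,"ty":0,"tz":0,"rx":0,"ry":0,"rz":0,"grip":0}
    - {"tx":0,"ty":0,"tz":0,"rx":0,"ry":0,"rz":0,"grip":0}

```text
clock: 4.62
tool_pos: [0.4569, 0.1464, 0.0335]
tcp_rot: [0.501, 0.501, 0.499, -0.498]
wrist_force: [0.1, -0.0, -0.3]
width: 0.0854
```

play_rows:
  plan:
    - {"tx":6,"ty":0,"tz":0,"rx":0,"ry":0,"rz":0,"grip":0}
    - {"tx":0,"ty":0,"tz":0,"rx":0,"ry":0,"rz":0,"grip":0}
    - {"tx":0,"ty":0,"tz":0,"rx":0,"ry":0,"rz":0,"grip":1}
    - {"tx":0,"ty":0,"tz":0,"rx":0,"ry":0,"rz":0,"grip":1}
    - {"tx":0,"ty":0,"tz":0,"rx":0,"ry":0,"rz":0,"grip":1}
    - {"tx":0,"ty":0,"tz":0,"rx":0,"ry":0,"rz":0,"grip":1}
    - {"tx":0,"ty":0,"tz":0,"rx":0,"ry":0,"rz":0,"grip":1}
    - {"tx":0,"ty":0,"tz":0,"rx":0,"ry":0,"rz":0,"grip":1}

```text
clock: 5.62
tool_pos: [0.4551, 0.1458, 0.0259]
tcp_rot: [0.5, 0.5, 0.5, -0.5]
wrist_force: [-1.2, -0.7, 5.2]
width: 0.0528
```

```bash
python3 - <<'E'
from h import *
s=cam("scene");print(robot.sense()["tool_pos"],robot.sense()["width"],robot.sense()["wrist_force"])
cv2.imwrite("pics/g1.png",crop(s["img"],310,150,390,230,7))
E
```

```text
[0.45508678 0.14581185 0.02587077] 0.05278578792120657 [-0.08928086 -0.48442235  5.09429669]
```

View pics/g1.png

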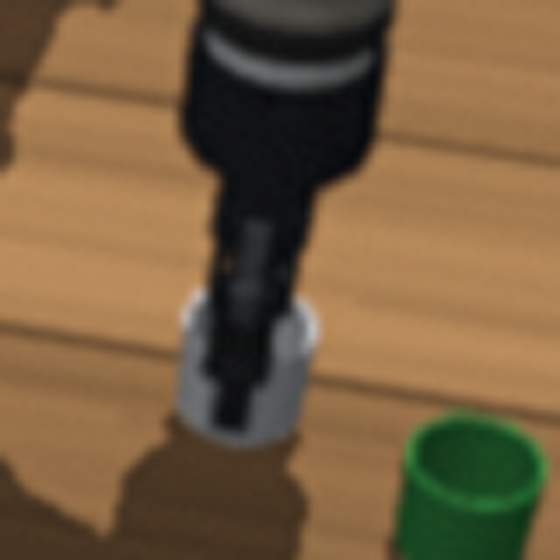

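play_rows:
  plan:
    - {"tx":-25,"ty":0,"tz":0,"rx":0,"ry":0,"rz":0,"grip":1}
    - {"tx":-45,"ty":0,"tz":0,"rx":0,"ry":0,"rz":0,"grip":1}
    - {"tx":-50,"ty":0,"tz":0,"rx":0,"ry":0,"rz":0,"grip":1}
    - {"tx":-30,"ty":10,"tz":30,"rx":0,"ry":0,"rz":0,"grip":1}
    - {"tx":0,"ty":10,"tz":45,"rx":0,"ry":0,"rz":0,"grip":1}
    - {"tx":0,"ty":10,"tz":45,"rx":0,"ry":0,"rz":0,"grip":1}
    - {"tx":0,"ty":10,"tz":45,"rx":0,"ry":0,"rz":0,"grip":1}
    - {"tx":0,"ty":10,"tz":45,"rx":0,"ry":0,"rz":0,"grip":1}
    - {"tx":0,"ty":10,"tz":45,"rx":0,"ry":0,"rz":0,"grip":1}
    - {"tx":0,"ty":9,"tz":45,"rx":0,"ry":0,"rz":0,"grip":1}
    - {"tx":0,"ty":0,"tz":29,"rx":0,"ry":0,"rz":0,"grip":1}
    - {"tx":0,"ty":0,"tz":0,"rx":0,"ry":0,"rz":0,"grip":1}

```text
clock: 7.18
tool_pos: [0.5232, -0.187, 0.1743]
tcp_rot: [-0.499, -0.501, -0.499, 0.502]
wrist_force: [0.1, 0.2, -1.8]
width: 0.0527
```

play_rows:
  plan:
    - {"tx":40,"ty":0,"tz":0,"rx":0,"ry":0,"rz":0,"grip":1}
    - {"tx":40,"ty":0,"tz":0,"rx":0,"ry":0,"rz":0,"grip":1}
    - {"tx":30,"ty":0,"tz":0,"rx":0,"ry":0,"rz":0,"grip":1}
    - {"tx":0,"ty":0,"tz":0,"rx":0,"ry":0,"rz":0,"grip":1}
    - {"tx":0,"ty":0,"tz":0,"rx":0,"ry":0,"rz":0,"grip":1}

```text
clock: 7.8
tool_pos: [0.5253, -0.1822, 0.0665]
tcp_rot: [0.501, 0.5, 0.5, -0.499]
wrist_force: [-0.4, -0.2, -1.1]
width: 0.0528
```

```bash
python3 - <<'E'
from h import *
s=cam("scene");t=cam("top");S=robot.sense();print(S["tool_pos"],S["width"],S["wrist_force"],S["joints"])
cv2.imwrite("pics/p1.png",np.hstack([crop(s["img"],190,140,270,220,5),crop(t["img"],306,190,386,270,5)]))
E
```

```text
[ 0.52577163 -0.18297698  0.06711156] 0.05246492884525934 [-1.02691144 -0.81734024 -0.67445268] [ 0.64552226  0.53930429 -0.46809565  1.71882367  0.28916681  0.94870396
  0.06704402]
```

View pics/p1.png

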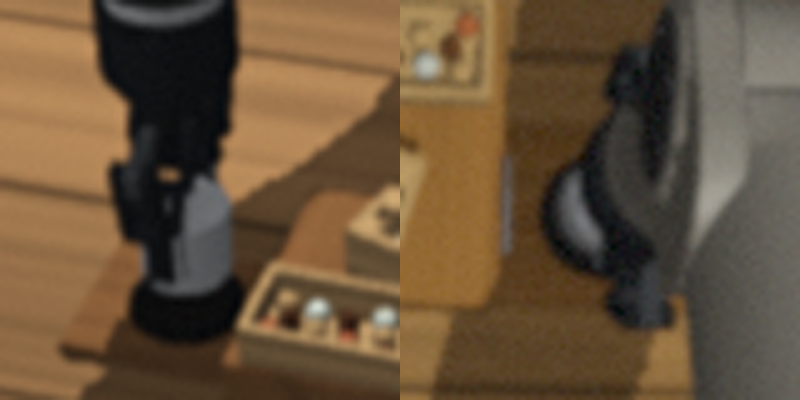

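```bash
python3 - <<'E'
from h import *
np.set_printoptions(precision=4,suppress=True)
s=cam("scene");t=cam("top")
print(proj(t,[.5255,-.182+.027,.085]),proj(t,[.5255,-.182+.034,.016]),proj(t,[.5255,-.182+.024,.044]))
print(proj(s,[.5255,-.182,.041]),proj(s,[.5255,-.182,.085]),proj(s,[.5245,-.182,.016]))
cv2.imwrite("pics/p2.png",np.hstack([crop(s["img"],205,165,255,215,8),crop(t["img"],326,210,376,260,8)]))
E
```

```text
(np.float64(339.5134249989134), np.float64(228.7669250158563)) (np.float64(333.1070720286968), np.float64(231.34939043527157)) (np.float64(338.35738577747765), np.float64(230.3954679101128))
(np.float64(226.73385077076907), np.float64(192.6428134597537)) (np.float64(225.72845453835455), np.float64(180.34386708441784)) (np.float64(227.39895833910066), np.float64(199.1670610100279))
```

View pics/p2.png

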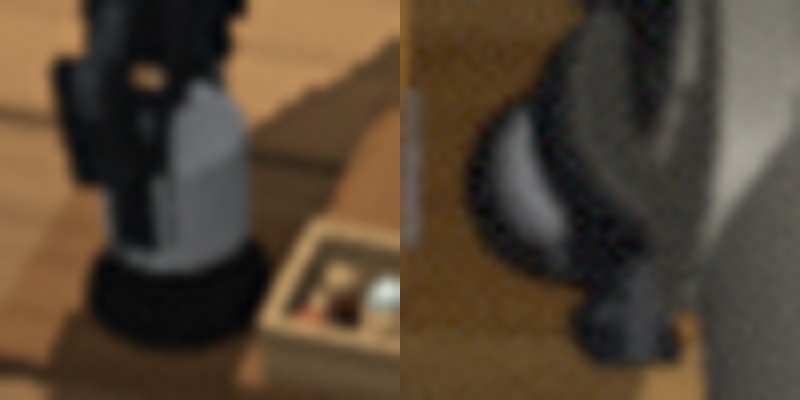

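The cup is centred over the pad: in the scene view the cup foot is at column 227.1 and the pad at 227.6. I push down now.

play_rows:
  plan:
    - {"tx":12,"ty":0,"tz":0,"rx":0,"ry":0,"rz":0,"grip":1}
    - {"tx":10,"ty":0,"tz":0,"rx":0,"ry":0,"rz":0,"grip":1}
    - {"tx":4,"ty":0,"tz":0,"rx":0,"ry":0,"rz":0,"grip":1}
    - {"tx":4,"ty":0,"tz":0,"rx":0,"ry":0,"rz":0,"grip":1}
    - {"tx":0,"ty":0,"tz":0,"rx":0,"ry":0,"rz":0,"grip":1}

```text
clock: 8.62
tool_pos: [0.5237, -0.1832, 0.0354]
tcp_rot: [0.5, 0.499, 0.501, -0.5]
wrist_force: [-2.9, -0.1, 6.9]
width: 0.0529
```

play_rows:
  plan:
    - {"tx":2,"ty":0,"tz":0,"rx":0,"ry":0,"rz":0,"grip":1}
    - {"tx":2,"ty":0,"tz":0,"rx":0,"ry":0,"rz":0,"grip":1}
    - {"tx":1,"ty":0,"tz":0,"rx":0,"ry":0,"rz":0,"grip":1}
    - {"tx":0,"ty":0,"tz":0,"rx":0,"ry":0,"rz":0,"grip":1}

```text
clock: 9.12
tool_pos: [0.5237, -0.1833, 0.0338]
tcp_rot: [-0.5, -0.499, -0.5, 0.501]
wrist_force: [-9.5, 3.0, 24.2]
width: 0.0525
```

play_rows:
  plan:
    - {"tx":2,"ty":0,"tz":0,"rx":0,"ry":0,"rz":0,"grip":1}
    - {"tx":0,"ty":0,"tz":0,"rx":0,"ry":0,"rz":0,"grip":1}
    - {"tx":0,"ty":0,"tz":0,"rx":0,"ry":0,"rz":0,"grip":1}

```text
clock: 9.5
tool_pos: [0.5237, -0.1833, 0.0337]
tcp_rot: [-0.5, -0.499, -0.5, 0.501]
wrist_force: [-14.0, 2.4, 35.8]
width: 0.0529
```

play_rows:
  plan:
    - {"tx":-5,"ty":0,"tz":0,"rx":0,"ry":0,"rz":0,"grip":1}
    - {"tx":-4,"ty":0,"tz":0,"rx":0,"ry":0,"rz":0,"grip":1}
    - {"tx":-3,"ty":0,"tz":0,"rx":0,"ry":0,"rz":0,"grip":1}
    - {"tx":-1,"ty":0,"tz":0,"rx":0,"ry":0,"rz":0,"grip":1}
    - {"tx":0,"ty":0,"tz":0,"rx":0,"ry":0,"rz":0,"grip":1}
    - {"tx":0,"ty":0,"tz":0,"rx":0,"ry":0,"rz":0,"grip":1}

```text
clock: 10.25
tool_pos: [0.524, -0.1833, 0.0409]
tcp_rot: [0.5, 0.5, 0.5, -0.5]
wrist_force: [-2.6, 0.3, 2.7]
width: 0.0525
```

play_rows:
  plan:
    - {"tx":0,"ty":0,"tz":0,"rx":0,"ry":0,"rz":0,"grip":0.3}
    - {"tx":0,"ty":0,"tz":0,"rx":0,"ry":0,"rz":0,"grip":0.2}
    - {"tx":0,"ty":0,"tz":0,"rx":0,"ry":0,"rz":0,"grip":0.1}
    - {"tx":0,"ty":0,"tz":0,"rx":0,"ry":0,"rz":0,"grip":0}
    - {"tx":0,"ty":0,"tz":0,"rx":0,"ry":0,"rz":0,"grip":0}
    - {"tx":0,"ty":0,"tz":0,"rx":0,"ry":0,"rz":0,"grip":0}
    - {"tx":-15,"ty":0,"tz":0,"rx":0,"ry":0,"rz":0,"grip":0}
    - {"tx":-30,"ty":0,"tz":0,"rx":0,"ry":0,"rz":0,"grip":0}
    - {"tx":-50,"ty":0,"tz":0,"rx":0,"ry":0,"rz":0,"grip":0}
    - {"tx":-60,"ty":0,"tz":0,"rx":0,"ry":0,"rz":0,"grip":0}
    - {"tx":-60,"ty":0,"tz":0,"rx":0,"ry":0,"rz":0,"grip":0}

```text
clock: 11.62
tool_pos: [0.524, -0.1829, 0.2594]
tcp_rot: [0.501, 0.5, 0.5, -0.499]
wrist_force: [1.1, -1.3, 0.0]
width: 0.0854
```

play_rows:
  plan:
    - {"tx":0,"ty":10,"tz":-32,"rx":0,"ry":0,"rz":0,"grip":0}
    - {"tx":0,"ty":20,"tz":-50,"rx":0,"ry":0,"rz":0,"grip":0}
    - {"tx":0,"ty":20,"tz":-55,"rx":0,"ry":0,"rz":0,"grip":0}
    - {"tx":0,"ty":20,"tz":-55,"rx":0,"ry":0,"rz":0,"grip":0}
    - {"tx":0,"ty":20,"tz":-55,"rx":0,"ry":0,"rz":0,"grip":0}
    - {"tx":0,"ty":20,"tz":-55,"rx":0,"ry":0,"rz":0,"grip":0}
    - {"tx":0,"ty":0,"tz":-50,"rx":0,"ry":0,"rz":0,"grip":0}
    - {"tx":0,"ty":0,"tz":-50,"rx":0,"ry":0,"rz":0,"grip":0}
    - {"tx":0,"ty":0,"tz":-40,"rx":0,"ry":0,"rz":0,"grip":0}
    - {"tx":30,"ty":0,"tz":0,"rx":0.125,"ry":0,"rz":0,"grip":0}
    - {"tx":40,"ty":0,"tz":0,"rx":0.125,"ry":0,"rz":0,"grip":0}
    - {"tx":20,"ty":0,"tz":0,"rx":0.125,"ry":0,"rz":0,"grip":0}

```text
clock: 13.12
tool_pos: [0.6327, 0.2583, 0.1646]
tcp_rot: [-0.397, -0.584, -0.397, 0.586]
wrist_force: [0.5, 0.4, 0.7]
width: 0.0855
```

play_rows:
  plan:
    - {"tx":20,"ty":0,"tz":0,"rx":0,"ry":0,"rz":0,"grip":0}
    - {"tx":0,"ty":0,"tz":0,"rx":0,"ry":0,"rz":0,"grip":0}
    - {"tx":0,"ty":0,"tz":0,"rx":0,"ry":0,"rz":0,"grip":0}

```text
clock: 13.5
tool_pos: [0.6343, 0.2593, 0.1479]
tcp_rot: [0.398, 0.585, 0.398, -0.583]
wrist_force: [1.4, -0.0, 0.2]
width: 0.0853
```

```bash
python3 - <<'E'
from h import *
np.set_printoptions(precision=4,suppress=True)
s=cam("scene");t=cam("top");S=robot.sense();print(S["tool_pos"],S["width"],S["wrist_force"],S["joints"])
H=cv2.cvtColor(t["img"],cv2.COLOR_BGR2HSV)
cv2.imwrite("pics/d1.png",np.hstack([crop(s["img"],340,180,420,260,5),crop(t["img"],320,205,380,265,6.6667)]))
cv2.imwrite("pics/d2.png",np.hstack([crop(s["img"],200,150,270,220,5.7),crop(t["img"],140,150,210,220,5.7)]))
E
```

```text
[0.6345 0.2594 0.1481] 0.08538465584566099 [0.3434 0.9144 0.1151] [-0.1417  0.7029 -0.4864  1.2239  0.3203  1.2862 -0.9911]
```

View pics/d1.png

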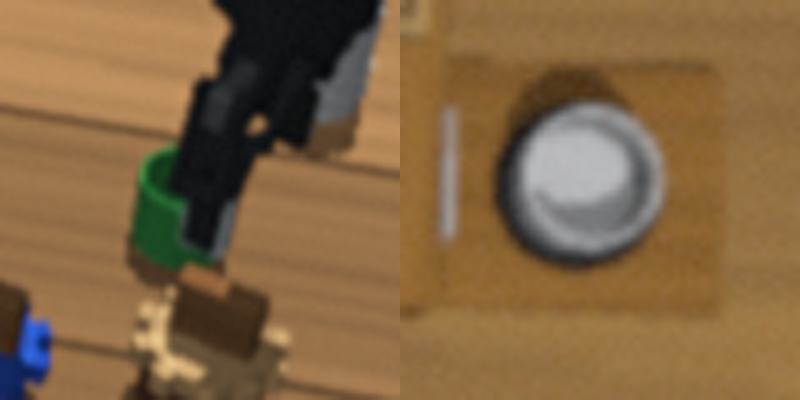

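View pics/d2.png

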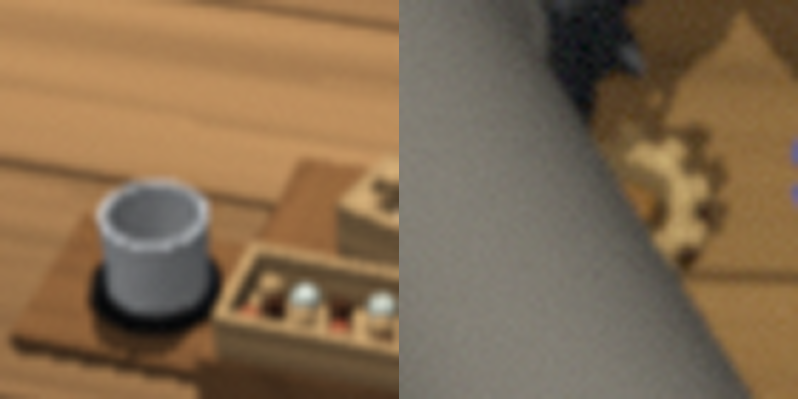

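The cup stands on the risen pad, with its rim at top (347.6,232.2) and the pad ring visible around it. Next I check how the TCP sits over the handle.

```bash
python3 - <<'E'
from h import *
np.set_printoptions(precision=4,suppress=True)
s=cam("scene");t=cam("top")
print("cup",onz(t,347.6,232.15,.06))
p=robot.sense()["tool_pos"].copy(); p[2]=.082;u=proj(s,p);print(u)
im=crop(s["img"],340,180,420,260,7)
R0=R.from_euler("z",-.375).as_matrix()
for v,c in (([0,0,0],(0,0,255)),([0,.022,0],(0,255,0)),([0,-.022,0],(0,255,0)),([.007,0,0],(255,0,0)),([-.007,0,0],(255,0,0))):
    a=proj(s,p+R0@np.array(v));cv2.circle(im,(int((a[0]-340+.5)*7),int((a[1]-180+.5)*7)),3,c,-1)
cv2.imwrite("pics/e1.png",im)
E
```

```text
cup [ 0.5198 -0.1794  0.06  ]
(np.float64(383.96889018824544), np.float64(236.5592331341668))
```

View pics/e1.png

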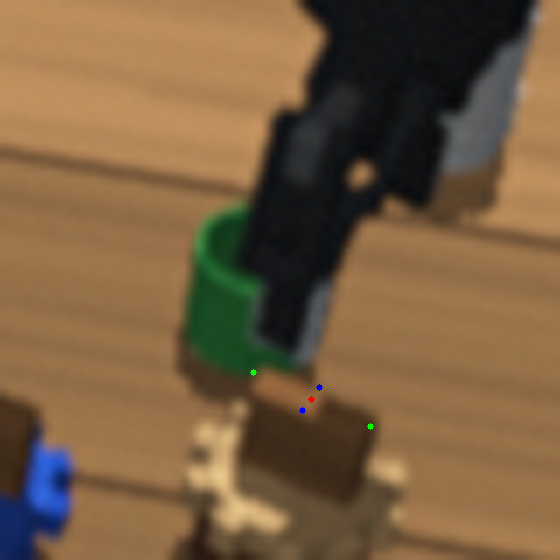

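play_rows:
  plan:
    - {"tx":30,"ty":0,"tz":0,"rx":0,"ry":0,"rz":0,"grip":0}
    - {"tx":30,"ty":0,"tz":0,"rx":0,"ry":0,"rz":0,"grip":0}
    - {"tx":20,"ty":0,"tz":0,"rx":0,"ry":0,"rz":0,"grip":0}
    - {"tx":0,"ty":0,"tz":0,"rx":0,"ry":0,"rz":0,"grip":0}
    - {"tx":0,"ty":0,"tz":0,"rx":0,"ry":0,"rz":0,"grip":0}

```text
clock: 14.32
tool_pos: [0.6346, 0.2595, 0.0676]
tcp_rot: [0.398, 0.585, 0.398, -0.583]
wrist_force: [0.5, -0.2, 0.3]
width: 0.0853
```

play_rows:
  plan:
    - {"tx":0,"ty":0,"tz":0,"rx":0,"ry":0,"rz":0,"grip":1}
    - {"tx":0,"ty":0,"tz":0,"rx":0,"ry":0,"rz":0,"grip":1}
    - {"tx":0,"ty":0,"tz":0,"rx":0,"ry":0,"rz":0,"grip":1}
    - {"tx":0,"ty":0,"tz":0,"rx":0,"ry":0,"rz":0,"grip":1}
    - {"tx":0,"ty":0,"tz":0,"rx":0,"ry":0,"rz":0,"grip":1}
    - {"tx":0,"ty":0,"tz":0,"rx":0,"ry":0,"rz":0,"grip":1}
    - {"tx":0,"ty":0,"tz":0,"rx":0,"ry":0,"rz":0,"grip":1}
    - {"tx":0,"ty":0,"tz":0,"rx":0,"ry":0,"rz":0,"grip":1}

```text
clock: 15.32
tool_pos: [0.634, 0.259, 0.0665]
tcp_rot: [0.398, 0.584, 0.398, -0.584]
wrist_force: [1.1, -0.2, 1.6]
width: 0.0129
```

play_rows:
  plan:
    - {"tx":-20,"ty":0,"tz":0,"rx":0,"ry":0,"rz":0,"grip":1}
    - {"tx":-40,"ty":0,"tz":0,"rx":0,"ry":0,"rz":0,"grip":1}
    - {"tx":-50,"ty":0,"tz":0,"rx":0,"ry":0,"rz":0,"grip":1}
    - {"tx":-40,"ty":0,"tz":0,"rx":-0.053,"ry":0,"rz":0,"grip":1}
    - {"tx":-20,"ty":0,"tz":0,"rx":-0.05,"ry":0,"rz":0,"grip":1}
    - {"tx":0,"ty":-3,"tz":35,"rx":0,"ry":0,"rz":0,"grip":1}
    - {"tx":0,"ty":-3,"tz":50,"rx":0,"ry":0,"rz":0,"grip":1}
    - {"tx":0,"ty":-3,"tz":50,"rx":0,"ry":0,"rz":0,"grip":1}
    - {"tx":0,"ty":-3,"tz":50,"rx":0,"ry":0,"rz":0,"grip":1}
    - {"tx":0,"ty":-3,"tz":50,"rx":0,"ry":0,"rz":0,"grip":1}
    - {"tx":0,"ty":-3,"tz":50,"rx":0,"ry":0,"rz":0,"grip":1}
    - {"tx":0,"ty":0,"tz":45,"rx":0,"ry":0,"rz":0,"grip":1}

```text
clock: 16.82
tool_pos: [0.5269, -0.0559, 0.2371]
tcp_rot: [-0.428, -0.563, -0.428, 0.563]
wrist_force: [-0.6, -0.1, -1.8]
width: 0.0128
```

play_rows:
  plan:
    - {"tx":30,"ty":0,"tz":0,"rx":0,"ry":0,"rz":0,"grip":1}
    - {"tx":20,"ty":0,"tz":0,"rx":0,"ry":0,"rz":0,"grip":1}
    - {"tx":0,"ty":0,"tz":0,"rx":0,"ry":0,"rz":0,"grip":1}
    - {"tx":0,"ty":0,"tz":0,"rx":0,"ry":0,"rz":0,"grip":1}

```text
clock: 17.32
tool_pos: [0.5287, -0.0539, 0.1875]
tcp_rot: [0.429, 0.563, 0.428, -0.562]
wrist_force: [0.1, 0.4, -1.4]
width: 0.0131
```

```bash
cat > look.py <<'E'
from h import *
import sys
np.set_printoptions(precision=4,suppress=True)
s=cam("scene");t=cam("top");S=robot.sense();q=S["tcp_rot"]
M=R.from_quat([q[1],q[2],q[3],q[0]]).as_matrix();p=S["tool_pos"]
print(p,S["width"],S["wrist_force"],"yaw",np.degrees(np.arctan2(M[1,1],M[0,1])),"tilt",M[:,0])
im=crop(s["img"],230,140,310,220,7)
it=crop(t["img"],260,190,340,270,7)
np.savez("st.npz",p=p,M=M)
cv2.imwrite(f"pics/{sys.argv[1]}s.png",im);cv2.imwrite(f"pics/{sys.argv[1]}t.png",it)
E
python3 look.py f1
```

```text
[ 0.529  -0.0539  0.1877] 0.013450578083814385 [ 0.6321 -0.4166 -0.7458] yaw -15.493734160927346 tilt [ 0.0026 -0.0003 -1.    ]
```

View pics/f1s.png

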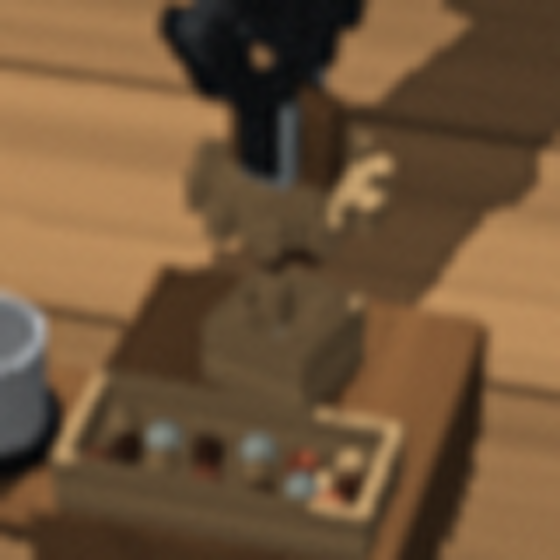

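View pics/f1t.png

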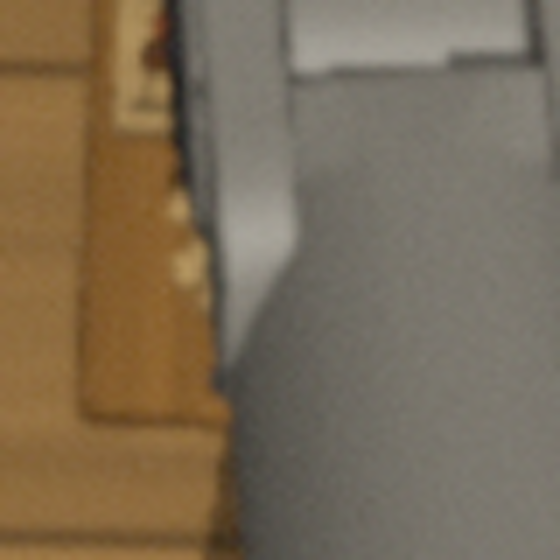

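```bash
cat > ov.py <<'E'
from h import *
import sys
n=sys.argv[1]; d=np.load("st.npz");p,M=d["p"],d["M"];s=cam("scene")
hx,hy=map(float,sys.argv[2:4]); ox,oy=map(float,sys.argv[4:6]); psi=float(sys.argv[6]) if len(sys.argv)>6 else -15.5
im=crop(s["img"],230,140,310,220,7).astype(float); im=np.clip(im*1.5,0,255).astype(np.uint8); K=7
def P(w): a=proj(s,w); return (int(round((a[0]-230+.5)*K)),int(round((a[1]-140+.5)*K)))
foot=p+np.array([ox,oy,-.0605]); a=np.linspace(0,2*np.pi,60)
for z in (.026,.040): cv2.polylines(im,[np.array([P(foot+[.038*np.cos(t),.038*np.sin(t),z]) for t in a])],True,(0,255,255),1)
yaw=np.arctan2(M[1,1],M[0,1]);c,sn=np.cos(yaw),np.sin(yaw);E=np.array([[c,-sn,0],[sn,c,0],[0,0,1]])
for z in(.040,.076): cv2.polylines(im,[np.array([P(foot+E@np.array([x,y,z])) for x,y in((-.007,-.022),(.007,-.022),(.007,.022),(-.007,.022))])],True,(0,255,0),1)
for r in((.015,.0045),(.0045,.015)):cv2.polylines(im,[np.array([P(foot+E@np.array([x*r[0],y*r[1],0])) for x,y in((-1,-1),(1,-1),(1,1),(-1,1))])],True,(255,0,255),1)
ps=np.radians(psi);c,sn=np.cos(ps),np.sin(ps);E=np.array([[c,-sn,0],[sn,c,0],[0,0,1]]);h=np.array([hx,hy,.1])
for r in((.023,.023),(.0165,.006),(.006,.0165)):cv2.polylines(im,[np.array([P(h+E@np.array([x*r[0],y*r[1],0])) for x,y in((-1,-1),(1,-1),(1,1),(-1,1))])],True,(0,0,255),1)
print(P(foot),P(h),P(foot+[0,0,.033])); cv2.imwrite(f"pics/{n}.png",im)
E
python3 ov.py f2 .5262 -.053 0 0
```

```text
(283, 256) (287, 309) (283, 185)
```

View pics/f2.png

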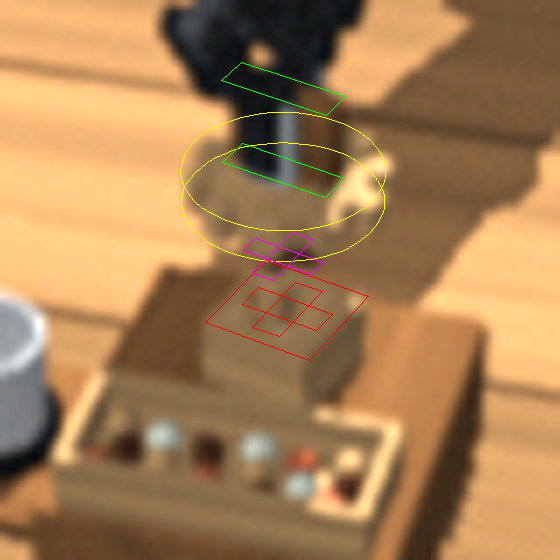

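```bash
python3 - <<'E'
from h import *
s=cam("scene");t=cam("top")
import itertools
outs=[]
for c,f,(x0,y0) in((s,"scene0",(250,165)),(t,"top0",(280,207))):
    im=cv2.imread(f"pics/{f}.png");K=10;im=crop(im,x0,y0,x0+40,y0+40,K)
    def P(w): a=proj(c,w); return (int(round((a[0]-x0+.5)*K)),int(round((a[1]-y0+.5)*K)))
    ps=np.radians(-15.5);cc,sn=np.cos(ps),np.sin(ps);E=np.array([[cc,-sn,0],[sn,cc,0],[0,0,1]]);h=np.array([.5262,-.053,.1])
    for r in((.023,.023),(.0165,.006),(.006,.0165)):cv2.polylines(im,[np.array([P(h+E@np.array([x*r[0],y*r[1],0])) for x,y in((-1,-1),(1,-1),(1,1),(-1,1))])],True,(0,0,255),1)
    outs.append(im)
cv2.imwrite("pics/k1.png",np.hstack(outs))
E
```

```text
(no output)
```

View pics/k1.png

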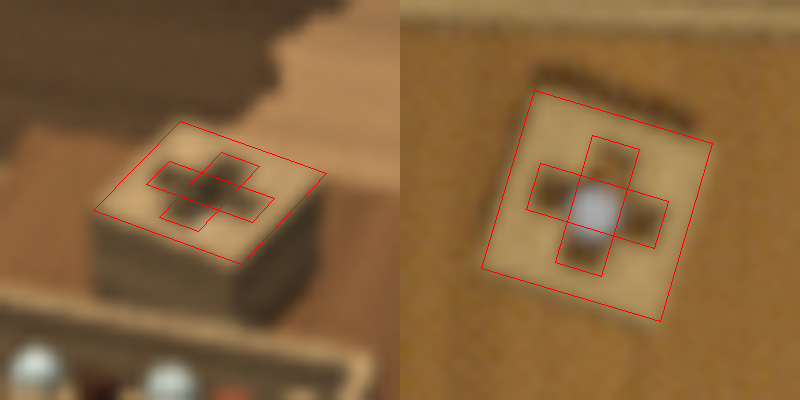

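The collar overlay (0.5262, -0.053, yaw -15.5°) matches both undisturbed views. The held gear appears about 1 px to the right of the prediction, so I refine that with a brightened crop.

```bash
cat > ov2.py <<'E'
from h import *
import sys
n=sys.argv[1]; d=np.load("st.npz");p,M=d["p"],d["M"];s=cam("scene");K=12
x0,y0=int(sys.argv[2]),int(sys.argv[3]);ims=[]
def P(w): a=proj(s,w); return (int(round((a[0]-x0+.5)*K)),int(round((a[1]-y0+.5)*K)))
for ox,oy in [tuple(map(float,a.split(','))) for a in sys.argv[4:]]:
    im=crop(s["img"],x0,y0,x0+33,y0+45,K).astype(float); im=(255*(np.clip(im,0,255)/255)**.6).astype(np.uint8)
    foot=p+np.array([ox/1e3,oy/1e3,-.0605]); a=np.linspace(0,2*np.pi,60)
    for z in (.026,.040): cv2.polylines(im,[np.array([P(foot+[.038*np.cos(t),.038*np.sin(t),z]) for t in a])],True,(0,255,255),1)
    yaw=np.arctan2(M[1,1],M[0,1]);c,sn=np.cos(yaw),np.sin(yaw);E=np.array([[c,-sn,0],[sn,c,0],[0,0,1]])
    for z in(.040,.076): cv2.polylines(im,[np.array([P(foot+E@np.array([x,y,z])) for x,y in((-.007,-.022),(.007,-.022),(.007,.022),(-.007,.022))])],True,(0,255,0),1)
    ims.append(im)
cv2.imwrite(f"pics/{n}.png",np.hstack(ims))
E
python3 ov2.py m1 254 145 0,0 0,2.5
```

```text
(no output)
```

View pics/m1.png

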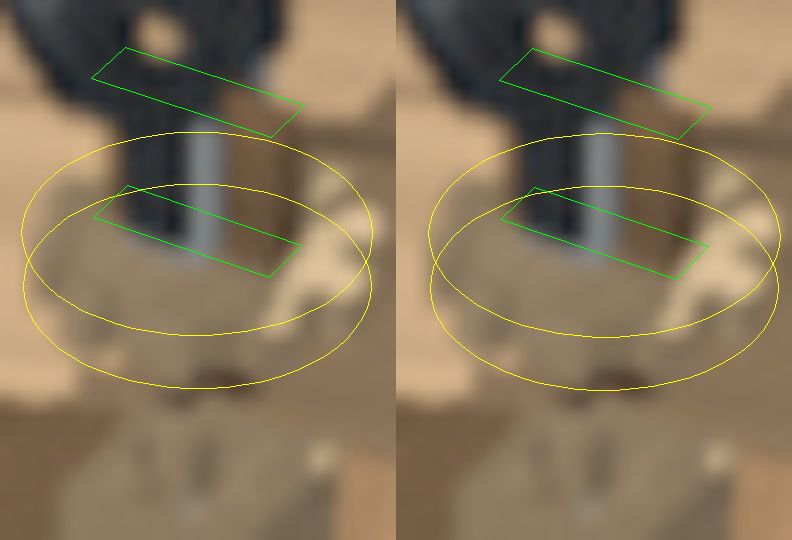

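play_rows:
  plan:
    - {"tx":10,"ty":-2.2,"tz":1.4,"rx":0,"ry":0,"rz":0,"grip":1}
    - {"tx":11,"ty":0,"tz":0,"rx":0,"ry":0,"rz":0,"grip":1}
    - {"tx":0,"ty":0,"tz":0,"rx":0,"ry":0,"rz":0,"grip":1}
    - {"tx":0,"ty":0,"tz":0,"rx":0,"ry":0,"rz":0,"grip":1}

```text
clock: 18.12
tool_pos: [0.5256, -0.0549, 0.1651]
tcp_rot: [-0.428, -0.563, -0.428, 0.563]
wrist_force: [0.3, -0.2, -0.2]
width: 0.0136
```

```bash
python3 look.py f3; python3 ov.py f4 .5262 -.053 0 0; python3 - <<'E'
import cv2,numpy as np
a=cv2.imread("pics/f3s.png");a=(255*(a/255.)**.6).astype(np.uint8);b=cv2.imread("pics/f4.png")
cv2.imwrite("pics/f5.png",np.hstack([a[80:480,100:480],b[80:480,100:480]]))
E
```

```text
[ 0.5259 -0.055   0.1655] 0.013269613300877779 [ 0.9462 -0.2152 -0.5871] yaw -15.524076910613207 tilt [ 0.0007  0.     -1.    ]
(282, 297) (287, 309) (282, 228)
```

View pics/f5.png

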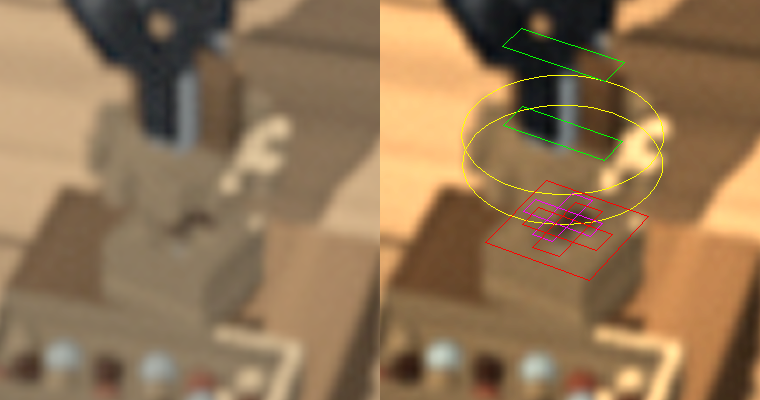

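play_rows:
  plan:
    - {"tx":3,"ty":0.3,"tz":1.0,"rx":0,"ry":0,"rz":0,"grip":1}
    - {"tx":2,"ty":0,"tz":0,"rx":0,"ry":0,"rz":0,"grip":1}
    - {"tx":2,"ty":0,"tz":0,"rx":0,"ry":0,"rz":0,"grip":1}
    - {"tx":0,"ty":0,"tz":0,"rx":0,"ry":0,"rz":0,"grip":1}
    - {"tx":0,"ty":0,"tz":0,"rx":0,"ry":0,"rz":0,"grip":1}

```text
clock: 18.9
tool_pos: [0.5256, -0.056, 0.1582]
tcp_rot: [-0.428, -0.563, -0.428, 0.563]
wrist_force: [0.8, 0.6, -1.0]
width: 0.0132
```

play_rows:
  plan:
    - {"tx":2,"ty":0,"tz":0,"rx":0,"ry":0,"rz":0,"grip":1}
    - {"tx":2,"ty":0,"tz":0,"rx":0,"ry":0,"rz":0,"grip":1}
    - {"tx":0,"ty":0,"tz":0,"rx":0,"ry":0,"rz":0,"grip":1}

```text
clock: 19.27
tool_pos: [0.5254, -0.056, 0.154]
tcp_rot: [-0.428, -0.563, -0.428, 0.563]
wrist_force: [-0.2, -0.1, -1.3]
width: 0.0131
```

play_rows:
  plan:
    - {"tx":3,"ty":0,"tz":0,"rx":0,"ry":0,"rz":0,"grip":1}
    - {"tx":3,"ty":0,"tz":0,"rx":0,"ry":0,"rz":0,"grip":1}
    - {"tx":3,"ty":0,"tz":0,"rx":0,"ry":0,"rz":0,"grip":1}
    - {"tx":0,"ty":0,"tz":0,"rx":0,"ry":0,"rz":0,"grip":1}

```text
clock: 19.77
tool_pos: [0.5255, -0.056, 0.1453]
tcp_rot: [-0.428, -0.563, -0.428, 0.563]
wrist_force: [-1.5, 0.1, 1.2]
width: 0.0132
```

play_rows:
  plan:
    - {"tx":3,"ty":0,"tz":0,"rx":0,"ry":0,"rz":0,"grip":1}
    - {"tx":3,"ty":0,"tz":0,"rx":0,"ry":0,"rz":0,"grip":1}
    - {"tx":3,"ty":0,"tz":0,"rx":0,"ry":0,"rz":0,"grip":1}
    - {"tx":2,"ty":0,"tz":0,"rx":0,"ry":0,"rz":0,"grip":1}
    - {"tx":0,"ty":0,"tz":0,"rx":0,"ry":0,"rz":0,"grip":1}
    - {"tx":0,"ty":0,"tz":0,"rx":0,"ry":0,"rz":0,"grip":1}

```text
clock: 20.52
tool_pos: [0.5257, -0.056, 0.135]
tcp_rot: [0.428, 0.563, 0.428, -0.563]
wrist_force: [-3.1, -0.2, 7.0]
width: 0.0132
```

play_rows:
  plan:
    - {"tx":2,"ty":0,"tz":0,"rx":0,"ry":0,"rz":0,"grip":1}
    - {"tx":1,"ty":0,"tz":0,"rx":0,"ry":0,"rz":0,"grip":1}
    - {"tx":0,"ty":0,"tz":0,"rx":0,"ry":0,"rz":0,"grip":1}
    - {"tx":0,"ty":0,"tz":0,"rx":0,"ry":0,"rz":0,"grip":1}

```text
clock: 21.02
tool_pos: [0.5258, -0.056, 0.1344]
tcp_rot: [-0.428, -0.563, -0.427, 0.563]
wrist_force: [-6.7, -0.0, 18.9]
width: 0.0132
```

play_rows:
  plan:
    - {"tx":1,"ty":0,"tz":0,"rx":0,"ry":0,"rz":0,"grip":1}
    - {"tx":0,"ty":0,"tz":0,"rx":0,"ry":0,"rz":0,"grip":1}
    - {"tx":0,"ty":0,"tz":0,"rx":0,"ry":0,"rz":0,"grip":1}

```text
clock: 21.4
tool_pos: [0.5258, -0.056, 0.1343]
tcp_rot: [-0.429, -0.563, -0.427, 0.563]
wrist_force: [-7.9, 0.0, 24.5]
width: 0.0134
```

```bash
python3 look.py z1; python3 - <<'E'
import cv2,numpy as np
from h import *
s=cam("scene")["img"];a=crop(s,200,145,300,225,7.5);a=(255*(np.clip(a,0,255)/255.)**.7).astype(np.uint8)
cv2.imwrite("pics/z2.png",a)
E
```

```text
[ 0.5258 -0.056   0.1343] 0.013155015804179514 [-9.515  -0.504  24.7575] yaw -15.529043301558321 tilt [ 0.0012 -0.0018 -1.    ]
```

View pics/z2.png

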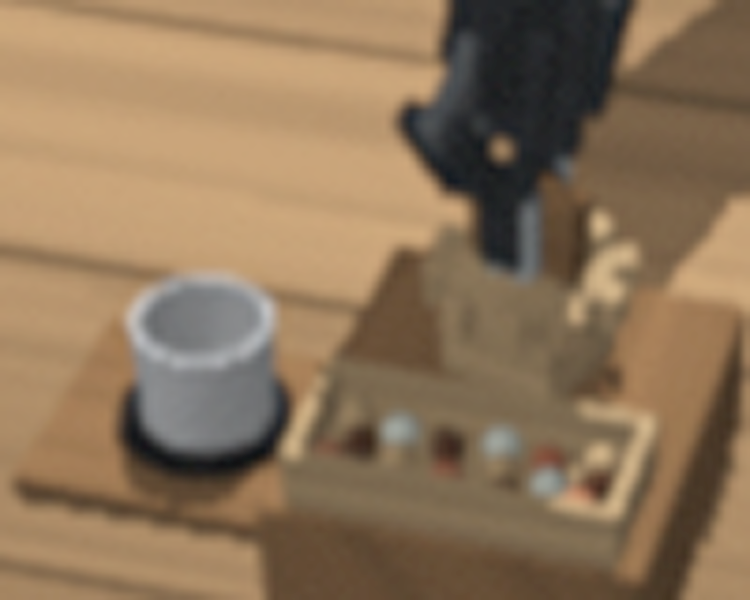

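The gear is on the collar: travel stalled at TCP z 0.1343 (expected 0.1345) with about 25 N of press. The cup, at (205,360) in the crop, stands upright on the raised pad.

```bash
python3 -c "
from rig import robot
print(robot.hand_in()); s=robot.sense(); print(s['clock'],s['tool_pos'],s['wrist_force'],s['width'])"
```

```text
the job is handed in; nothing more can be done
None
the job is handed in; nothing more can be done
```

The bead mill is set up and the job is handed in at about 21.5 s. The hand-in gave no verdict, so what follows is from my own checks.

- **Cup:** I held the tin cup and pushed the rest down until it stopped moving, at about 36 N with the cup's foot about 8 mm above the ledge. After I let go, the cup stood upright on the risen rest, about 3 to 5 mm off its middle, in both the top and scene views.
- **Gear:** I took the wooden gear by its handle and turned it about 6° to match the socket. It slid in with almost no force, met the plunger, and stalled at TCP height 0.1343 m (0.1345 m expected when fully home). It is still gripped and pressed down with about 25 N, and the tool is vertical.
- **Bystanders:** I did not reach for the abacus, duck, jar or cup stack, or for the blue gear and green cup. I took no closing picture to confirm none of them shifted.

**Checks that disagreed:**
- The two cameras differed by up to 7 mm on the rest's position.
- The gear's disc and its handle gave positions about 2 mm apart along the handle, so I corrected by 1 mm and felt for the fit.
- The arm hid the socket in the top view, so the final seating rests on force and height readings plus the scene view.

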